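# Bring the tempered viscometer ball to the filling mouth

### The job

The steel ball for the falling-ball viscometer has been warming in the small white cabinet: swing the cabinet door open by its black post handle until it stands at least square to the cabinet front. Take the ball tray by its upright black grip, draw it out and carry it to the viscometer, keeping it level so that the ball never leaves its shallow pocket. Finish while still holding the tray by its grip, level and motionless in the air, with the ball close beside the viscometer's open filling mouth (not over it) at the mouth's height or slightly higher, ready for a colleague to take the ball; do not bump the viscometer or push the timer, forceps or writing pad out of place.

Things in the scene. Friction and masses are not known exactly. Their poses are not given: they have to be found in the camera images.
- cabinet: small white warming cabinet, fixed, 150 deep (x) x 200 wide (y) x 165 mm high, origin at the centre of its underside; its front face (75 mm from the origin at -x) looks to the robot. Chamber 80 to 165 mm high behind a 60 mm deep box-shaped door with a window, above a control plinth. Its roof ends at the front face, 165 mm above the bench.
- shelf_front (a point): middle of the front edge of the chamber's aluminium shelf, 100 mm above the bench; axes as the cabinet's. The tray lies on the shelf between two 7 mm high side guides (2 mm play each side), before a rear stop, its plate's front edge near this point; it must be drawn straight out along the cabinet's -x by about 110 mm before it can be raised.
- door (a joint): angle of the cabinet door, rad: 0 shut, grows as it opens, stop at 2.1. Vertical hinge at the right-hand (-y) end of the cabinet front; seen from above it opens anticlockwise, its free (+y) end coming towards the robot. No latch; friction (0.12 N m) keeps it where it is left. May start slightly ajar.
- door_hinge (a point): point on the door's hinge axis, 140 mm above the bench; axes turn with the door: -x out of the door's front, y along the door to its free end, z up. The door measures 200 mm along y from here and 60 mm along -x.
- door_post (a point): centre of the door's handle: an upright black round post, 12 mm diameter, its top end free at 163 mm above the bench, this point at 143 mm; below 104 mm a bracket joins it to the door. It stands 36 mm in front of the door's front, 205 mm from the hinge axis. Being round, it may turn in the fingers as the door swings.
- tray_grip (a point): centre of the tray's grip, an upright black block 28 (tray x) x 14 (tray y) mm, free from 6 to 54 mm above the tray's underside, this point at 35 mm. Axes are the tray's: x from the grip to the plate, z up. In place, the grip stands 28 mm before the cabinet front. Tray about 130 g; blue plate 100 (x) x 76 (y) x 9 mm, centred 80 mm from the grip along x, its underside 35 mm below this point.
- tray_pocket (a point): rest point of the ball's centre at the middle of its pocket: 104 mm from tray_grip along tray x and 20.5 mm below it (14.5 mm above the tray's underside). The pocket is round, 26 mm across and 2.5 mm deep, its middle 26 mm from the plate's far edge.
- ball_center (a point): centre of the loose steel ball, 16 mm diameter, 17 g, free to roll some 6 mm each way within the pocket
- viscometer: falling-ball viscometer, fixed to the bench: grey base 145 x 120 mm on levelling feet, a column at its +x end and a slightly leaning glass cylinder with steel end caps (56 mm diameter); origin at the centre of its underside, about 195 mm high overall, widest above the base within 45 mm of the origin in y
- visc_mouth (a point): centre of the viscometer's open filling mouth at the top of the leaning cylinder, 193 mm above the bench: a dark steel collar of 30 mm outside diameter on a 56 mm wide steel cap whose top is 16 mm below the mouth
- bench_timer: loose bench timer, 82 x 58 x 22 mm, origin at the centre of its underside; to be left alone
- hemostat: loose blue forceps, about 80 x 140 x 7 mm, origin at the centre of its underside; to be left alone
- log_pad: loose white writing pad, 149 x 106 x 12 mm, origin at the centre of its underside; to be left alone

How it is judged:
On the way, in this order (a step that is already met when the one before it is completed fails the run):
1. the door is being pulled open by its post handle (past 0.4 rad, the grasp point within 50 mm of the post) (value of joint door above 0.4 rad and distance between the grasp point and door_post below 0.05 m), for 0.1 s.
2. the cabinet door is swung open at least square to the cabinet (1.5 rad) (value of joint door above 1.5 rad), for 0.2 s.
3. the tray is drawn out of the cabinet, held by its grip and clear of the cabinet, the ball in its pocket (distance of tray_pocket from where it was at the start of the episode above 0.1 m and x of tray_pocket in the frame of cabinet below -0.075 m and contact force between tray and the fingers above 0.5 N and contact force between tray and cabinet below 0.1 N and distance between ball_center and tray_pocket below 0.012 m and distance between the grasp point and tray_grip below 0.045 m), for 0.2 s.
At the end, for the whole second after the job is handed in: tray held by its grip (within 45 mm), by the fingers alone, still, level within 7 degrees, ball in its pocket (within 12 mm of the rest point); pocket point 30 to 100 mm beside the mouth's centre and between 15 mm below and 60 mm above it; viscometer and cabinet not touched by the tray (contact force between tray and the fingers above 0.5 N and contact force between tray and cabinet below 0.1 N and contact force between tray and viscometer below 0.1 N and angle between tray_pocket's own z axis and vertical below 0.12 rad and linear speed of tray below 0.03 m/s and angular speed of tray below 0.2 rad/s and distance between ball_center and tray_pocket below 0.012 m and horizontal distance between tray_pocket and visc_mouth between 0.03 and 0.1 m and z of tray_pocket in the frame of viscometer between 0.178 and 0.253 m and distance between the grasp point and tray_grip below 0.045 m); the arm keeps its last pose, push and grip.
It fails at once if the ball leaves its pocket (distance between ball_center and tray_pocket above 0.018 m).
It fails at once if the tray is tipped by more than 20 degrees (angle between tray_pocket's own z axis and vertical above 0.35 rad).
It fails at once if the viscometer is touched (more than 1 N) (contact force between viscometer and anything else above 1 N).
It fails at once if a bystander (timer, forceps or pad) is shifted by more than 20 mm (distance of any of bench_timer, hemostat, log_pad from where it was at the start of the episode above 0.02 m).
It also fails if it takes over 64 s, if anything falls off the work surface, if the arm or the gripper's body presses on something with over 40 N, if the wrist force passes 120 N, or if a joint passes its speed limit or range.

### The arm

A 6-joint arm with a two-finger parallel gripper is mounted at the origin on a cart in front of the work surface, level with it; the furniture and walls round the work are solid. World frame = base frame: x ahead of the robot, y to its left, z up, the work surface at z = 0. Lengths are in m, angles in rad, forces in N, time in s.
With the tool pointing down it reaches from about 0.3 to 0.775 m from the base axis. Payload 14.6 kg.
Tool frame: the origin (TCP) lies between the finger pads; the fingertips stand 19 mm ahead of it and the grasp point (between the pads) is the TCP (tip_extent is the distance from the TCP to the fingertips, in m); y points along the fingers, x is the direction in which the jaws open and shut, and the axes are right-handed (so a half turn about y gives the same grasp; the last joint's range is limited). The gripper opens to 94 mm and grips with 3 to 60 N. Pads are 16 mm wide; open, the fingers measure 119 mm over their backs; the gripper's body (75 mm by 177 mm) begins 78 mm behind the grasp point.
Start: joints at [1.123, 0.3, 1.521, -0, 1.321, -0.067], TCP at [0.204, 0.511, 0.224] pointing down, gripper open.
Joint ranges: [-3.03, 3.03], [-0.79, 2.21], [0.23, 2.52], [-1.04, 4.18], [0, 3.07], [-2.55, 2.55]. Speed limits (rad/s): [2.22, 2.22, 2.57, 3.14, 3.14, 3.14].

### API

Orientations are given as [roll, pitch, yaw] about the fixed x, y, z axes, in that order (R = Rz(yaw) Ry(pitch) Rx(roll)).
In Python, from station import * gives the robot as it stands.
- The arm moves only by the shell command python3 -m pendant 'ROWS' [OPENING] [FORCE]. ROWS is a JSON object of lists of equal length, an entry for each row: "translation": the shift along the tool's x, y, z each as a share of 0.5 m, from -1 to 1, a list of three; "rot": the turn, a rotation vector about the tool's x, y, z each as a share of 90 degrees, from -1 to 1, a list of three. In form: {"translation": [[x, y, z], ...], "rot": [[ax, ay, az], ...]}. A call has 1 to 8 rows; each row is the pose to reach, as a shift and turn from the pose measured when the call began, along the tool's axes at that moment; what a row does not reach only later rows make up. A row lasts 1/12 s, in which the tool goes at most 41.7 mm and 7.16 degrees, less where a joint would pass 70% of its speed; a pose out of reach is approached as far as the arm can. A call with a number of a shift or a turn outside -1 to 1 is refused whole. A call with a gripper value outside its range is refused whole. OPENING is the opening, from 0 (shut) to 1 (fully open), set as the call begins (- or left out, the last holds). The fingers move at their own pace and stop on an object; FORCE is the grip in N (left out, the last holds). Time passes only in rows, so rows that repeat a pose let the fingers close. It gives the time, the measured TCP pose, the force and the opening at its end, in the units of the state.
- get_obs(): the state, without advancing time (a new reading comes with each control period).
- camera(name): name is "side" or "top" or "wrist"; returns the picture (400x640x3 uint8, red, green, blue); there is no depth.
- camera_params(name): a dict with "mtx" (3x3 intrinsics, pixels), "distortion" ([k1, k2, p1, p2, k3] as OpenCV has them; the pictures are not rectified), "view" (4x4, takes a point from world to camera coordinates); the wrist camera has in their place "tool_from_camera" (4x4, takes a point from camera to tool coordinates, whose origin is the TCP and whose axes are the tool frame's). Camera axes: x right, y down, z forward; pixel columns grow to the right and rows downward; lengths in m; the calibration is good to about 2 mm. A picture is of the moment at which its call begins: read the wrist's pose just before it. camera_params takes no time and is no camera call.
- hand_in(): hands the job in, once; it reports no verdict.
The state is a dict: "time_s": time; "qpos": joint angles; "joint_vel": joint speeds; "tau": joint torques, N m; "ee_pos": TCP position; "eef_rot": TCP orientation; "force": force on the tool from outside, world axes, zero at the start; "moment": the same for the moment, N m; "grip_width": finger opening in m.
Only numpy, scipy, OpenCV 4.12 (cv2) and the standard library are available. Lean on these libraries where they do the work, as an engineer would, in place of code of your own. Each camera call takes 0.05 s, during which the arm holds its last target.

## Working session

There is one attempt and no reset: what is moved stays moved. The work goes in short steps, Python scripts to look and compute and a shell command to move; the robot and the scene stay as the last step left them, time stands still between calls to the robot, and variables do not carry over. Pictures are saved under pics/ and viewed, and the job is handed in when it is done.

```bash
mkdir -p pics; ls; python3 - <<'E'
from station import *
import cv2
o=get_obs(); print(o)
for n in ["side","top","wrist"]:
    p=camera_params(n); print(n,p)
    cv2.imwrite(f"pics/{n}0.png",camera(n)[:,:,::-1])
E
```

```text
pics
{'time_s': 0.0, 'qpos': array([ 1.12338792e+00,  3.00508694e-01,  1.52158248e+00,  2.68551534e-05,
        1.32068256e+00, -6.66266015e-02]), 'joint_vel': array([ 0.00044177,  0.00074742, -0.0013845 ,  0.00181244, -0.00044636,
        0.00015711]), 'tau': array([-3.84825780e-04, -5.31809235e+01, -3.52741134e+01,  7.08858669e-02,
        2.44285382e-02, -1.56794345e-04]), 'ee_pos': array([0.20431304, 0.51038781, 0.2238651 ]), 'eef_rot': array([-1.57069174e+00,  1.17672848e-03,  1.19000792e+00]), 'force': array([-0.69704584,  0.91432197, -0.76808706]), 'moment': array([-0.02294393,  0.04259621, -0.0022011 ]), 'grip_width': 0.0941753163361256}
side {'mtx': array([[477.99715661,   0.        , 325.21706377],
       [  0.        , 477.99715661, 201.78649711],
       [  0.        ,   0.        ,   1.        ]]), 'distortion': array([-0.0580299,  0.       ,  0.       ,  0.       ,  0.       ]), 'view': array([[ 0.99774682,  0.06705103, -0.00233243, -0.52841782],
       [ 0.02918064, -0.46499947, -0.88482992,  0.12286346],
       [-0.06041334,  0.88276818, -0.46590833,  1.16966471],
    
[... 486 characters left out ...]
521,  1.22550934],
       [ 0.        ,  0.        ,  0.        ,  1.        ]])}
wrist {'mtx': array([[309.05595804,   0.        , 319.48880118],
       [  0.        , 309.05595804, 196.91682007],
       [  0.        ,   0.        ,   1.        ]]), 'distortion': array([-0.00308389,  0.        ,  0.        ,  0.        ,  0.        ]), 'tool_from_camera': array([[ 9.99998759e-01,  4.11525711e-04,  1.52094368e-03,
        -1.10989416e-04],
       [-1.35343563e-03, -2.69891374e-01,  9.62889825e-01,
        -1.59944361e-01],
       [ 8.06743499e-04, -9.62890688e-01, -2.69890482e-01,
         7.71194976e-02],
       [ 0.00000000e+00,  0.00000000e+00,  0.00000000e+00,
         1.00000000e+00]])}
```

View pics/side0.png

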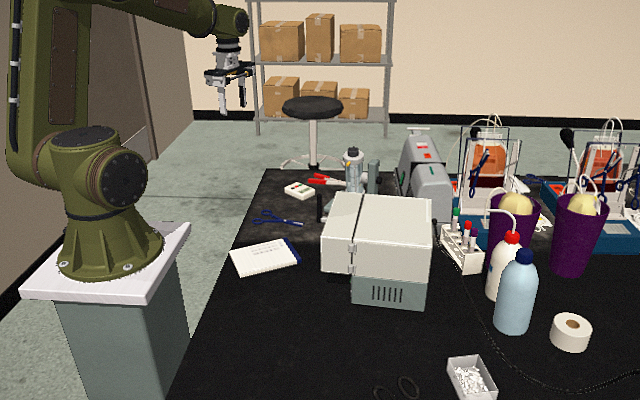

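View pics/top0.png

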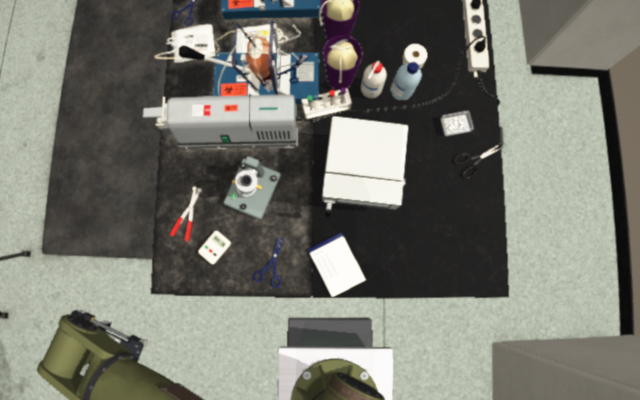

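View pics/wrist0.png

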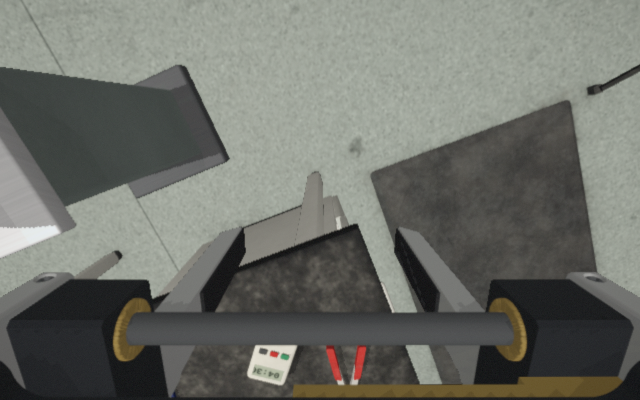

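The top view shows the cabinet roof at about (367,163) with its front seam near row 178, the post near (329,207), the viscometer at (252,185), the pad at (337,265), the forceps at (270,263) and the timer at (214,247). I'll zoom in to get the corners.

```bash
cat > h.py <<'E'
import numpy as np, cv2
from station import *
def ray(n,uv,obs=None,P=None):
    P=P or camera_params(n)
    u=cv2.undistortPoints(np.array([[uv]],float),P["mtx"],P["distortion"])[0,0]
    d=np.array([u[0],u[1],1.0])
    if "view" in P:
        V=P["view"]; return -V[:3,:3].T@V[:3,3], V[:3,:3].T@d
    T=tool(obs)@P["tool_from_camera"]; return T[:3,3],T[:3,:3]@d
def tool(o):
    from scipy.spatial.transform import Rotation as R
    T=np.eye(4);T[:3,:3]=R.from_euler("xyz",o["eef_rot"]).as_matrix();T[:3,3]=o["ee_pos"];return T
def onz(n,uv,z,obs=None):
    c,d=ray(n,uv,obs); return c+d*(z-c[2])/d[2]
def proj(n,X,obs=None):
    P=camera_params(n); X=np.atleast_2d(np.array(X,float))
    V=P["view"] if "view" in P else np.linalg.inv(tool(obs)@P["tool_from_camera"])
    return cv2.projectPoints(X,cv2.Rodrigues(V[:3,:3])[0],V[:3,3],P["mtx"],P["distortion"])[0][:,0]
def two(a,uva,b,uvb,obs=None):
    c1,d1=ray(a,uva,obs);c2,d2=ray(b,uvb,obs)
    s=np.linalg.lstsq(np.c_[d1,-d2],c2-c1,rcond=None)[0]
    p,q=c1+s[0]*d1,c2+s[1]*d2; return (p+q)/2,np.linalg.norm(p-q)
def rel(target,R,o):
    "tool-axes row: translation share, rot share"
    from scipy.spatial.transform import Rotation as Ro
    T=tool(o); t=T[:3,:3].T@(np.array(target)-T[:3,3])/0.5
    r=Ro.from_matrix(T[:3,:3].T@R).as_rotvec()/(np.pi/2)
    return t.round(4),r.round(4)
E
python3 - <<'E'
import cv2
a=cv2.imread("pics/top0.png")
cv2.imwrite("pics/top0z.png",cv2.resize(a[100:220,300:430],None,fx=5,fy=5,interpolation=2)[:600,:800])
cv2.imwrite("pics/top0v.png",cv2.resize(a[145:300,160:380],None,fx=3.6,fy=3.6,interpolation=2))
b=cv2.imread("pics/side0.png")
cv2.imwrite("pics/side0z.png",cv2.resize(b[130:310,230:440],None,fx=3.3,fy=3.3,interpolation=2))
E
```

```text
(no output)
```

View pics/top0z.png

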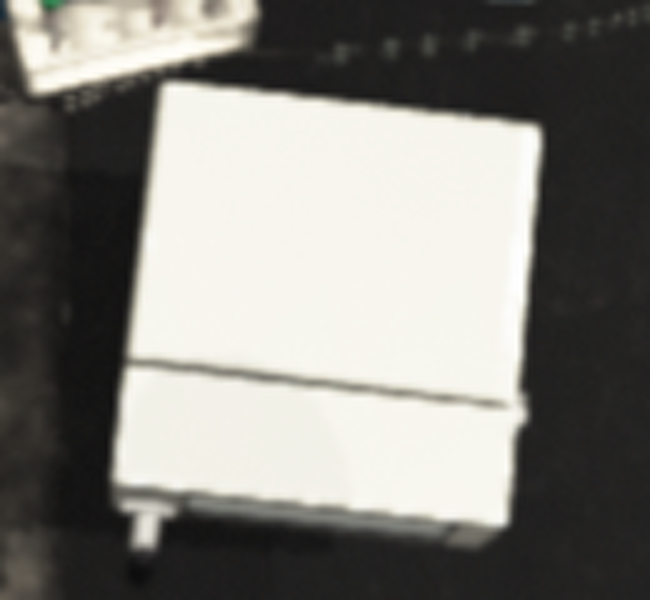

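View pics/top0v.png

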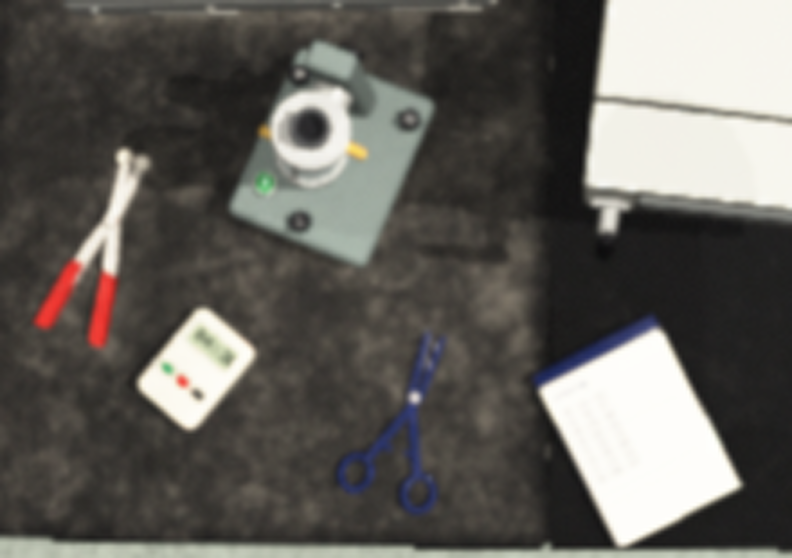

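View pics/side0z.png

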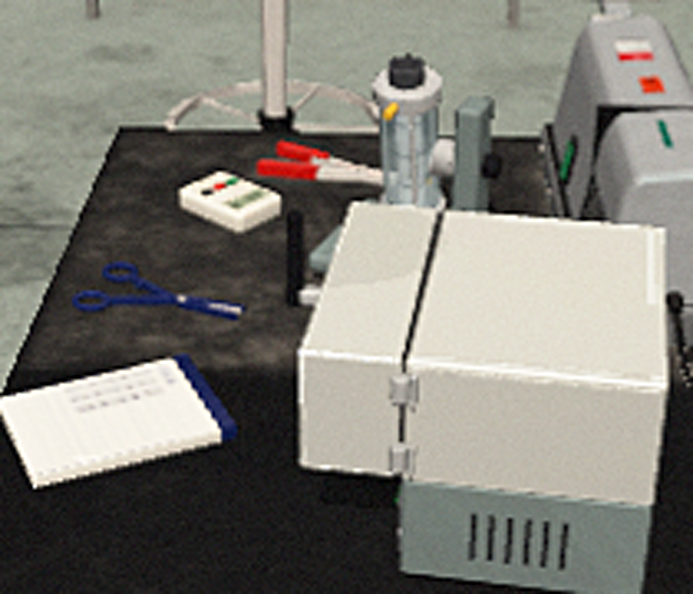

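```bash
python3 - <<'E'
from h import *
f=lambda u,v:(300+(u+.5)/5-.5,100+(v+.5)/5-.5)
c={}
for n,p in dict(FL=(126,360),FR=(518,405),BL=(160,82),BR=(541,127),DFL=(113,488),DFR=(508,527)).items():
    c[n]=onz("top",f(*p),0.165); print(n,c[n].round(4))
for a,b in [("FL","FR"),("BL","BR"),("FL","BL"),("FR","BR"),("DFL","DFR"),("FL","DFL"),("FR","DFR")]:
    d=c[b]-c[a]; print(a,b,np.linalg.norm(d).round(4),np.degrees(np.arctan2(d[1],d[0])).round(2))
print("posttop?",onz("top",f(138,582),0.163),onz("top",f(140,570),.163))
g=lambda u,v:(160+(u+.5)/3.6-.5,145+(v+.5)/3.6-.5)
s=lambda u,v:(230+(u+.5)/3.3-.5,130+(v+.5)/3.3-.5)
print("mouth top",onz("top",g(312,127),0.193)); print("mouth tri",two("top",g(312,127),"side",s(407,60)))
print("mouth side",onz("side",s(407,58),.193))
print("post side",onz("side",s(295,213),.163), two("side",s(295,213),"top",f(138,580)))
for n,p in dict(tl=(298,45),tr=(435,103),bl=(230,210),br=(365,264)).items(): print("base",n,onz("top",g(*p),0.02))
for n,p in dict(p1=(537,384),p2=(655,318),p3=(742,487),p4=(623,547),timer=(197,370),scT=(435,335),sc1=(350,475),sc2=(418,497)).items(): print(n,onz("top",g(*p),0.012).round(3))
# camera pos
print(ray("top",(320,200))[0],ray("side",(320,200))[0])
E
```

```text
FL [0.6135 0.034  0.165 ]
FR [ 0.5916 -0.1659  0.165 ]
BL [0.7626 0.0168 0.165 ]
BR [ 0.74   -0.1824  0.165 ]
DFL [0.5473 0.0403 0.165 ]
DFR [ 0.5286 -0.1593  0.165 ]
FL FR 0.2011 -96.27
BL BR 0.2004 -96.48
FL BL 0.1501 -6.59
FR BR 0.1493 -6.31
DFL DFR 0.2005 -95.34
FL DFL 0.0665 174.58
FR DFR 0.0633 173.99
posttop? [0.4998181  0.02745558 0.163     ] [0.50590439 0.02647346 0.163     ]
mouth top [0.58498826 0.22959123 0.193     ]
mouth tri (array([0.58578831, 0.22922744, 0.19634151]), np.float64(0.0029354745086117664))
mouth side [0.58709076 0.24312381 0.193     ]
post side [0.51440658 0.02332624 0.163     ] (array([0.50766589, 0.02829469, 0.15922681]), np.float64(0.01273546623107447))
base tl [0.68841634 0.27174551 0.02      ]
base tr [0.64090345 0.15972256 0.02      ]
base bl [0.55322236 0.32152917 0.02      ]
base br [0.51094574 0.21236418 0.02      ]
p1 [0.418 0.076 0.012]
p2 [ 0.471 -0.016  0.012]
p3 [ 0.34  -0.084  0.012]
p4 [0.293 0.008 0.012]
timer [0.426 0.345 0.012]
scT [0.456 0.157 0.012]
sc1 [0.346 0.221 0.012]
sc2 [0.33  0.168 0.012]
[0.355298   0.04777006 1.30113236] [ 0.59430531 -0.93998038  0.6524373 ]
```

```bash
python3 - <<'E'
from h import *
o=get_obs()
for n in("top","side"): print(n,proj(n,[[.513,.0233,.163],[.513,.0233,.104],[.585,.2296,.193]]))
print(rel([.47,.02,.27],tool(o)[:3,:3],o))
E
```

```text
top [[328.87154846 210.81208998]
 [328.38175694 213.87211233]
 [246.30221986 179.91203444]]
side [[318.42581517 194.18469249]
 [318.65337081 216.83658929]
 [352.10352742 149.09185585]]
(array([-0.7133, -0.0914, -0.8578]), array([0., 0., 0.]))
```

```bash
python3 -m pendant '{"translation":[[-0.06,-0.02,-0.06],[-0.11,-0.04,-0.12],[-0.16,-0.06,-0.18],[-0.21,-0.08,-0.24],[-0.26,-0.09,-0.30],[-0.31,-0.09,-0.36],[-0.36,-0.09,-0.42],[-0.41,-0.09,-0.48]],"rot":[[0,0,0],[0,0,0],[0,0,0],[0,0,0],[0,0,0],[0,0,0],[0,0,0],[0,0,0]]}' 0.5 40; python3 -m pendant '{"translation":[[-0.06,0,-0.06],[-0.11,0,-0.13],[-0.16,0,-0.19],[-0.21,0,-0.25],[-0.26,0,-0.32],[-0.29,0,-0.36],[-0.30,0,-0.37],[-0.30,0,-0.37]],"rot":[[0,0,0],[0,0,0],[0,0,0],[0,0,0],[0,0,0],[0,0,0],[0,0,0],[0,0,0]]}'
python3 - <<'E'
from h import *
o=get_obs();print(o["time_s"],o["ee_pos"],o["eef_rot"],o["qpos"])
cv2.imwrite("pics/w1.png",camera("wrist")[:,:,::-1])
print(proj("wrist",[[.513,.0233,.163],[.513,.0233,.104]],o))
E
```

```text
time_s: 0.82
ee_pos: [0.3513, 0.2292, 0.2693]
eef_rot: [-1.571, 0.001, 1.19]
force: [1.1, 0.2, 0.5]
grip_width: 0.0479
time_s: 1.48
ee_pos: [0.4677, 0.0198, 0.2689]
eef_rot: [-1.57, 0.001, 1.188]
force: [-0.4, 0.1, -0.6]
grip_width: 0.0471
1.4833 [0.46765544 0.01984534 0.26891059] [-1.56998746e+00  1.02386392e-03  1.18771348e+00] [-3.54913961e-02  8.22521486e-02  1.67563186e+00 -6.99162197e-04
  1.38481794e+00 -1.22307480e+00]
[[340.87359735 241.86858246]
 [337.33113965 220.22073885]]
```

View pics/w1.png

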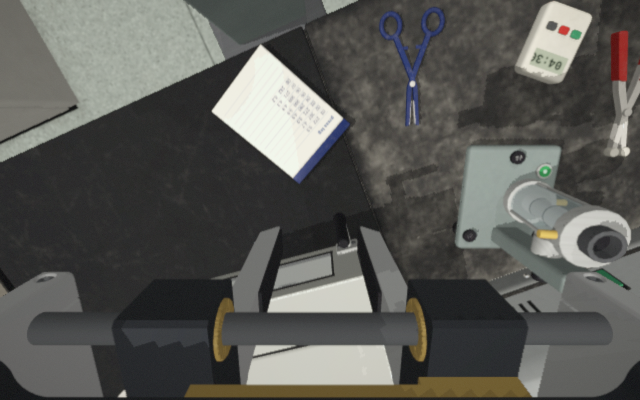

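```bash
python3 - <<'E'
import cv2
a=cv2.imread("pics/w1.png")
cv2.imwrite("pics/w1z.png",cv2.resize(a[200:280,290:390],None,fx=7,fy=7,interpolation=2))
E
```

```text
(no output)
```

View pics/w1z.png

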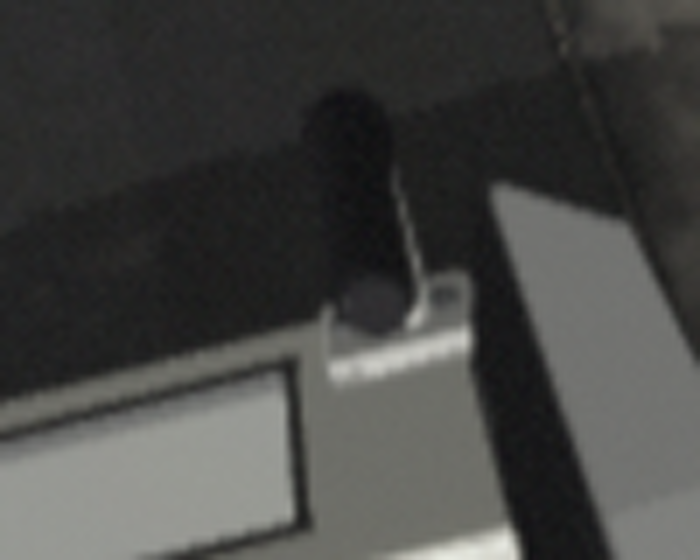

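```bash
python3 - <<'E'
from h import *
o=get_obs()
f=lambda u,v:(290+(u+.5)/7-.5,200+(v+.5)/7-.5)
t=onz("wrist",f(377,305),.163,o); print(t, onz("wrist",f(347,130),.1,o), onz("wrist",f(347,130),.09,o))
H=np.array([.5916,-.1659]); d=t[:2]-H; print(np.hypot(*d), np.degrees(np.arctan2(d[1],d[0]))-(np.degrees(np.arctan2(.181,-.096))-6.4))
print(rel([*t[:2],.143],tool(o)[:3,:3],o))
E
```

```text
[0.51471835 0.02631062 0.163     ] [0.51250383 0.02704598 0.1       ] [0.51605226 0.02635635 0.09      ]
0.2070162104450095 0.2598563418730464
(array([ 0.0454,  0.252 , -0.0845]), array([0., 0., 0.]))
```

```bash
python3 -m pendant '{"translation":[[0.03,0,-0.05],[0.044,0.0,-0.084],[0.044,0.08,-0.084],[0.044,0.15,-0.084],[0.044,0.21,-0.084],[0.044,0.25,-0.084],[0.044,0.25,-0.084],[0.044,0.25,-0.084]],"rot":[[0,0,0],[0,0,0],[0,0,0],[0,0,0],[0,0,0],[0,0,0],[0,0,0],[0,0,0]]}' 0.5 
python3 - <<'E'
from h import *
o=get_obs();print(o["time_s"],o["ee_pos"],o["eef_rot"])
cv2.imwrite("pics/w2.png",camera("wrist")[:,:,::-1])
E
```

```text
time_s: 2.2
ee_pos: [0.5138, 0.0269, 0.1443]
eef_rot: [-1.569, 0.001, 1.19]
force: [0.5, -0.0, 0.6]
grip_width: 0.0468
2.2 [0.51376789 0.02693727 0.14431326] [-1.56905996e+00  1.02280782e-03  1.19036743e+00]
```

View pics/w2.png

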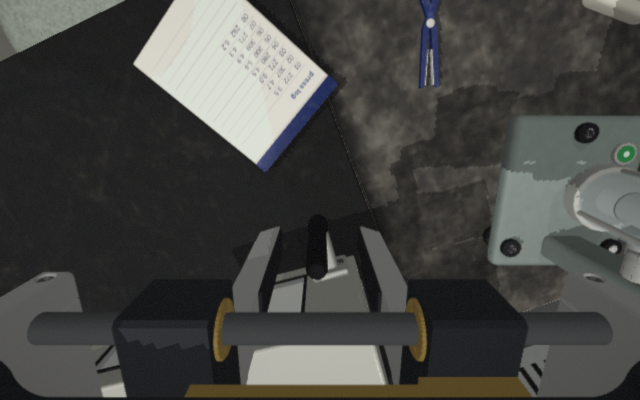

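The post stands centred between the fingers, its top near (318,268). Closing on it.

```bash
python3 -m pendant '{"translation":[[0,0,0],[0,0,0],[0,0,0],[0,0,0],[0,0,0]],"rot":[[0,0,0],[0,0,0],[0,0,0],[0,0,0],[0,0,0]]}' 0 20 
python3 - <<'E'
from h import *
o=get_obs(); T=tool(o)
p=o["ee_pos"][:2]; H=np.array([.5916,-.1659]); d=p-H
r=np.hypot(*d); a0=np.arctan2(d[1],d[0]); print(r,a0)
prev=None
for k in range(0,33):
    a=a0+0.06*k
    q=H+r*np.array([np.cos(a),np.sin(a)])
    if k%8==0: base=q
    if k==0: continue
    b=base if k%8 else H+r*np.array([np.cos(a-.48),np.sin(a-.48)])
    t=T[:3,:3].T@np.array([*(q-b),0])/.5
    print(k,(k*.06).__round__(2),q.round(3),t.round(3))
E
```

```text
time_s: 2.67
ee_pos: [0.5146, 0.0267, 0.1458]
eef_rot: [-1.572, -0.0, 1.19]
force: [0.0, 0.3, -0.4]
grip_width: 0.0167
0.20740355584520231 1.9511707927192077
1 0.06 [0.503 0.022] [-0.018 -0.     0.017]
2 0.12 [0.492 0.016] [-0.036 -0.     0.034]
3 0.18 [0.481 0.01 ] [-0.056 -0.     0.049]
4 0.24 [0.471 0.003] [-0.077 -0.     0.063]
5 0.3 [ 0.461 -0.005] [-0.098 -0.     0.076]
6 0.36 [ 0.452 -0.013] [-0.12  -0.     0.087]
7 0.42 [ 0.443 -0.021] [-0.143 -0.     0.098]
8 0.48 [ 0.434 -0.031] [-0.166 -0.     0.106]
9 0.54 [ 0.427 -0.04 ] [-0.024 -0.     0.007]
10 0.6 [ 0.419 -0.05 ] [-0.048 -0.     0.013]
11 0.66 [ 0.413 -0.061] [-0.072 -0.     0.018]
12 0.72 [ 0.407 -0.072] [-0.097 -0.     0.021]
13 0.78 [ 0.401 -0.083] [-0.122 -0.     0.022]
14 0.84 [ 0.397 -0.095] [-0.147 -0.     0.022]
15 0.9 [ 0.393 -0.107] [-0.172 -0.     0.021]
16 0.96 [ 0.39  -0.119] [-0.196 -0.     0.018]
17 1.02 [ 0.387 -0.131] [-0.024  0.    -0.004]
18 1.08 [ 0.385 -0.143] [-0.049  0.    -0.01 ]
19 1.14 [ 0.384 -0.155] [-0.072  0.    -0.018]
20 1.2 [ 0.384 -0.168] [-0.096  0.    -0.027]
21 1.26 [ 0.385 -0.18 ] [-0.118  0.    -0.037]
22 1.32 [ 0.386 -0.193] [-0.14   0.    -0.048]
23 1.38 [ 0.388 -0.205] [-0.162  0.    -0.061]
24 1.44 [ 0.391 -0.217] [-0.182  0.    -0.075]
25 1.5 [ 0.394 -0.229] [-0.02   0.    -0.015]
26 1.56 [ 0.398 -0.241] [-0.038  0.    -0.032]
27 1.62 [ 0.403 -0.252] [-0.056  0.    -0.049]
28 1.68 [ 0.409 -0.263] [-0.073  0.    -0.068]
29 1.74 [ 0.415 -0.274] [-0.088  0.    -0.087]
30 1.8 [ 0.422 -0.285] [-0.102  0.    -0.108]
31 1.86 [ 0.429 -0.295] [-0.115  0.    -0.129]
32 1.92 [ 0.437 -0.304] [-0.127  0.    -0.151]
```

```bash
python3 -m pendant '{"translation":[[0,0,0],[0,0,0],[0,0,0]],"rot":[[0,0,0],[0,0,0],[0,0,0]]}'; python3 -m pendant '{"translation":[[-0.018,0,0.017],[-0.036,0,0.034],[-0.056,0,0.049],[-0.077,0,0.063],[-0.098,0,0.076],[-0.12,0,0.087],[-0.143,0,0.098],[-0.166,0,0.106]],"rot":[[0,0,0],[0,0,0],[0,0,0],[0,0,0],[0,0,0],[0,0,0],[0,0,0],[0,0,0]]}'
python3 - <<'E'
from h import *
cv2.imwrite("pics/t3.png",camera("top")[:,:,::-1])
E
```

```text
time_s: 2.92
ee_pos: [0.5147, 0.0264, 0.1459]
eef_rot: [-1.572, 0.0, 1.19]
force: [0.7, -4.3, -0.4]
grip_width: 0.0116
time_s: 3.58
ee_pos: [0.4337, -0.0309, 0.1459]
eef_rot: [-1.571, -0.0, 1.19]
force: [-1.7, 3.1, 1.4]
grip_width: 0.0115
```

View pics/t3.png

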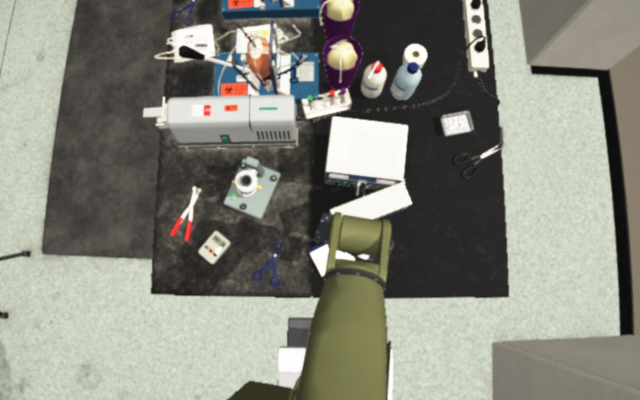

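The door is swinging with the gripper (its top is now oblique at about (370,205)) and the forces are small. Continuing along the arc.

```bash
python3 -m pendant '{"translation":[[-0.024,0,0.007],[-0.048,0,0.013],[-0.072,0,0.018],[-0.097,0,0.021],[-0.122,0,0.022],[-0.147,0,0.022],[-0.172,0,0.021],[-0.196,0,0.018]],"rot":[[0,0,0],[0,0,0],[0,0,0],[0,0,0],[0,0,0],[0,0,0],[0,0,0],[0,0,0]]}'; python3 -m pendant '{"translation":[[-0.024,0,-0.004],[-0.049,0,-0.010],[-0.072,0,-0.018],[-0.096,0,-0.027],[-0.118,0,-0.037],[-0.14,0,-0.048],[-0.162,0,-0.061],[-0.182,0,-0.075]],"rot":[[0,0,0],[0,0,0],[0,0,0],[0,0,0],[0,0,0],[0,0,0],[0,0,0],[0,0,0]]}'
```

```text
time_s: 4.3
ee_pos: [0.3879, -0.1203, 0.146]
eef_rot: [-1.572, 0.0, 1.19]
force: [-0.4, 2.7, 0.0]
grip_width: 0.0117
time_s: 4.97
ee_pos: [0.3892, -0.2198, 0.1461]
eef_rot: [-1.572, -0.0, 1.19]
force: [2.3, 2.0, -0.4]
grip_width: 0.0115
```

```bash
python3 -m pendant '{"translation":[[-0.02,0,-0.015],[-0.038,0,-0.032],[-0.056,0,-0.049],[-0.073,0,-0.068],[-0.088,0,-0.087],[-0.102,0,-0.108],[-0.115,0,-0.129],[-0.121,0,-0.14]],"rot":[[0,0,0],[0,0,0],[0,0,0],[0,0,0],[0,0,0],[0,0,0],[0,0,0],[0,0,0]]}'
python3 - <<'E'
from h import *
o=get_obs();d=o["ee_pos"][:2]-[.5916,-.1659];print(o["qpos"],np.hypot(*d),np.arctan2(d[1],d[0])%6.283-1.951)
cv2.imwrite("pics/t4.png",camera("top")[:,:,::-1])
E
```

```text
time_s: 5.63
ee_pos: [0.4338, -0.3023, 0.146]
eef_rot: [-1.574, -0.003, 1.19]
force: [13.5, 12.8, 1.5]
grip_width: 0.0114
[-0.67964142  0.330781    1.67262006  0.00401734  1.13637907 -1.87126394] 0.20859353872443276 1.9029552879775635
```

View pics/t4.png

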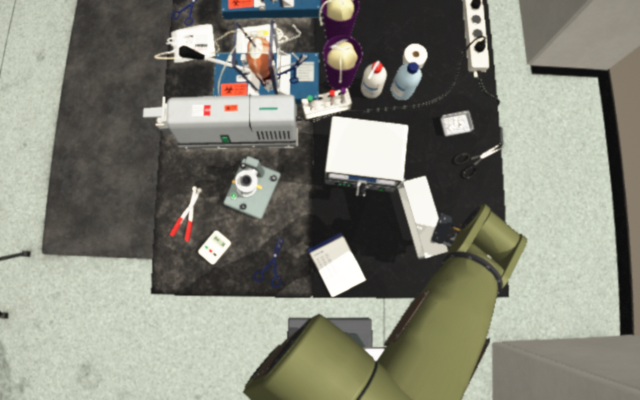

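The door stands about 1.9 rad open (top at about (422,215)) and the tray grip shows in front of the cabinet near (362,187). Releasing and raising.

```bash
python3 -m pendant '{"translation":[[0,0,0],[0,0,0],[0,0,0],[0,-0.05,0],[0,-0.12,0],[0,-0.19,0],[0,-0.26,0],[0,-0.30,0]],"rot":[[0,0,0],[0,0,0],[0,0,0],[0,0,0],[0,0,0],[0,0,0],[0,0,0],[0,0,0]]}' 0.32 20
python3 - <<'E'
from h import *
from scipy.spatial.transform import Rotation as Ro
o=get_obs();print(o["qpos"])
psi=np.radians(83.6)
R=Ro.from_euler("xyz",[-np.pi/2,0,psi]).as_matrix()
print(rel([.47,-.055,.30],R,o))
E
```

```text
time_s: 6.35
ee_pos: [0.4335, -0.3034, 0.3001]
eef_rot: [-1.578, -0.001, 1.19]
force: [1.2, 0.3, 0.3]
grip_width: 0.0302
[-0.68135943  0.20171836  1.46837768  0.00306427  1.46529305 -1.87117379]
(array([ 4.883e-01, -1.000e-04,  1.171e-01]), array([ 4.400e-03, -1.716e-01,  1.000e-04]))
```

```bash
python3 -m pendant '{"translation":[[0.08,0,0.02],[0.16,0,0.04],[0.24,0,0.06],[0.32,0,0.08],[0.40,0,0.10],[0.46,0,0.11],[0.488,0,0.117],[0.488,0,0.117]],"rot":[[0.004,-0.03,0],[0.004,-0.06,0],[0.004,-0.09,0],[0.004,-0.12,0],[0.004,-0.15,0],[0.004,-0.172,0],[0.004,-0.172,0],[0.004,-0.172,0]]}' 0.6 20
python3 - <<'E'
from h import *
o=get_obs();print(o["ee_pos"],o["eef_rot"])
cv2.imwrite("pics/w5.png",camera("wrist")[:,:,::-1])
cv2.imwrite("pics/s5.png",camera("side")[:,:,::-1])
print(proj("wrist",[[.5747,-.0629,.154]],o))
E
```

```text
time_s: 7.02
ee_pos: [0.4701, -0.053, 0.3001]
eef_rot: [-1.572, 0.0, 1.463]
force: [-0.5, -0.5, 0.2]
grip_width: 0.0566
[ 0.4701225  -0.0530472   0.30012999] [-1.57168003e+00  5.24442731e-05  1.46272156e+00]
[[320.79082423 280.08627032]]
```

View pics/w5.png

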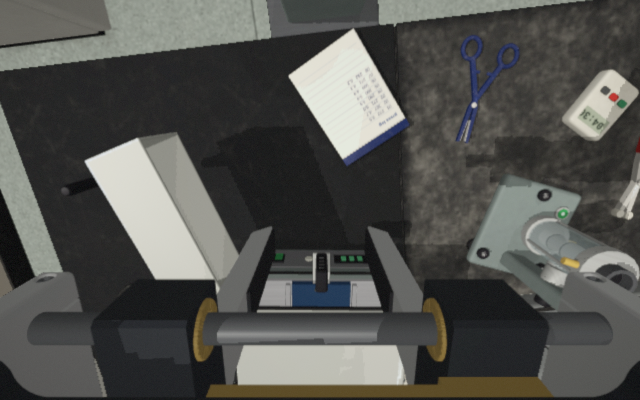

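View pics/s5.png

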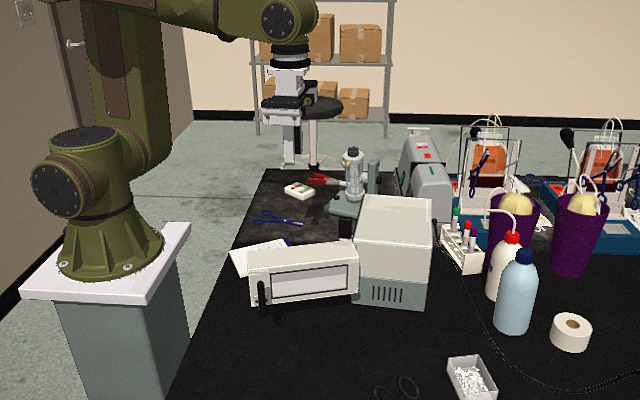

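```bash
python3 - <<'E'
import cv2
a=cv2.imread("pics/w5.png")
cv2.imwrite("pics/w5z.png",cv2.resize(a[235:325,270:380],None,fx=7,fy=6.6,interpolation=2) if 0 else cv2.resize(a[240:320,270:380],None,fx=7,fy=7,interpolation=2))
E
```

```text
(no output)
```

View pics/w5z.png

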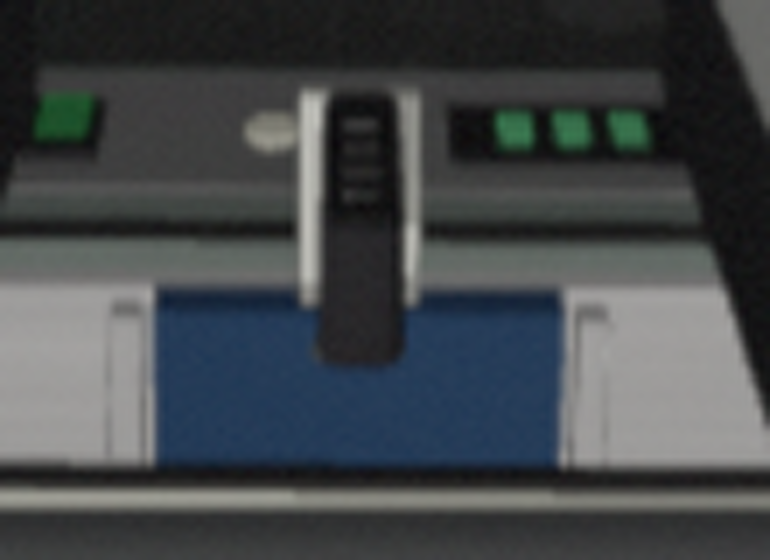

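```bash
python3 - <<'E'
from h import *
from scipy.spatial.transform import Rotation as Ro
o=get_obs()
f=lambda u,v:(270+(u+.5)/7-.5,240+(v+.5)/7-.5)
W=lambda p,z:onz("wrist",f(*p),z,o)
print("grip",W((361,288),.154),W((361,213),.154),W((361,365),.154))
a,b=W((158,290),.109),W((562,290),.109); print("plate front",a,b,np.linalg.norm(a-b),np.degrees(np.arctan2(*(b-a)[1::-1])))
for p in[(155,463),(562,463)]: print(W(p,.109))
g=W((361,288),.154)
psi=np.radians(83.6)
R=Ro.from_euler("xyz",[-np.pi/2,0,psi]).as_matrix()
print(rel([g[0],g[1],.135],R,o))
E
```

```text
grip [ 0.57514415 -0.06528014  0.154     ] [ 0.56194171 -0.06384512  0.154     ] [ 0.58899456 -0.06678558  0.154     ]
plate front [ 0.59826896 -0.10477983  0.109     ] [ 0.60638632 -0.03149538  0.109     ] 0.07373263886058144 83.67939096316452
[ 0.63431892 -0.11019993  0.109     ]
[ 0.64270996 -0.03451507  0.109     ]
(array([ 0.0038,  0.3301, -0.2111]), array([ 0.0004,  0.0007, -0.0003]))
```

```bash
python3 -m pendant '{"translation":[[0.005,0,-0.07],[0.005,0,-0.14],[0.005,0.03,-0.20],[0.005,0.11,-0.211],[0.005,0.19,-0.211],[0.005,0.26,-0.211],[0.005,0.31,-0.211],[0.005,0.33,-0.211]],"rot":[[0,0,0],[0,0,0],[0,0,0],[0,0,0],[0,0,0],[0,0,0],[0,0,0],[0,0,0]]}' 0.6 20
python3 -m pendant '{"translation":[[0,0,0],[0,0,0]],"rot":[[0,0,0],[0,0,0]]}'
python3 - <<'E'
from h import *
o=get_obs();print(o["ee_pos"],o["eef_rot"])
cv2.imwrite("pics/w6.png",camera("wrist")[:,:,::-1])
E
```

```text
time_s: 7.78
ee_pos: [0.5734, -0.0662, 0.131]
eef_rot: [-1.566, 0.0, 1.458]
force: [0.6, -0.6, -0.1]
grip_width: 0.0567
time_s: 7.95
ee_pos: [0.5734, -0.0673, 0.1314]
eef_rot: [-1.565, 0.001, 1.457]
force: [0.4, -0.2, 0.7]
grip_width: 0.0563
[ 0.57341342 -0.06732435  0.13141614] [-1.56544292e+00  5.25667807e-04  1.45699754e+00]
```

View pics/w6.png

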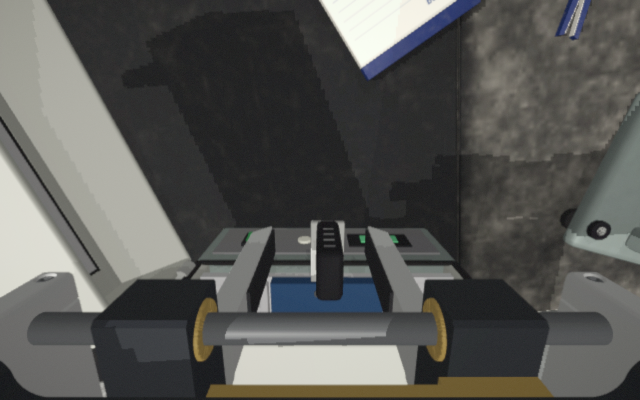

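```bash
python3 - <<'E'
import cv2
from h import *
from scipy.spatial.transform import Rotation as Ro
a=cv2.imread("pics/w6.png")
cv2.imwrite("pics/w6z.png",cv2.resize(a[215:315,270:380],None,fx=6,fy=6,interpolation=2))
o=get_obs()
print(onz("wrist",(329.5,284),.154,o))
R=Ro.from_euler("xyz",[-np.pi/2,0,np.radians(83.6)]).as_matrix()
print(rel([.575,-.0645,.135],R,o), o["joint_vel"])
E
```

```text
[ 0.58178606 -0.06313505  0.154     ]
(array([ 0.0054, -0.0052, -0.0016]), array([-0.0022, -0.0011, -0.0003])) [ 0.0106307  -0.01677181 -0.00879656  0.00162124 -0.00155353 -0.00051756]
```

View pics/w6z.png

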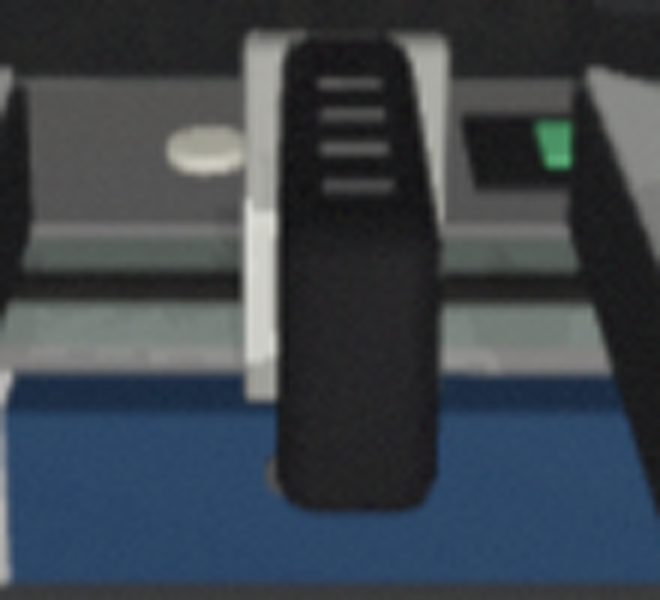

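```bash
python3 - <<'E'
from h import *
o=get_obs()
for v in(225,368,510): print(onz("wrist",(270+359.5/6-.5,215+(v+.5)/6-.5),.154,o))
E
```

```text
[ 0.56427709 -0.06134913  0.154     ]
[ 0.57724541 -0.06270328  0.154     ]
[ 0.59073199 -0.06411135  0.154     ]
```

```bash
python3 -m pendant '{"translation":[[0.0075,-0.007,-0.004],[0.0075,-0.007,-0.004],[0.0075,-0.007,-0.004],[0.0075,-0.007,-0.004]],"rot":[[-0.003,-0.001,0],[-0.003,-0.001,0],[-0.003,-0.001,0],[-0.003,-0.001,0]]}' 
python3 -m pendant '{"translation":[[0,0,0],[0,0,0],[0,0,0],[0,0,0],[0,0,0],[0,0,0],[0,0,0],[0,0,0]],"rot":[[0,0,0],[0,0,0],[0,0,0],[0,0,0],[0,0,0],[0,0,0],[0,0,0],[0,0,0]]}' 0.1 50
```

```text
time_s: 8.33
ee_pos: [0.5766, -0.0635, 0.1367]
eef_rot: [-1.573, 0.001, 1.459]
force: [-0.5, 0.9, 0.5]
grip_width: 0.0565
time_s: 9.0
ee_pos: [0.5766, -0.0635, 0.1367]
eef_rot: [-1.573, 0.001, 1.459]
force: [-0.4, 0.6, 0.4]
grip_width: 0.0135
```

```bash
python3 -m pendant '{"translation":[[0,0,0.002],[0,0,0.006],[0,0,0.012],[0,0,0.020],[0,0,0.030],[0,0,0.041],[0,0,0.051],[0,0,0.058]],"rot":[[0,0,0],[0,0,0],[0,0,0],[0,0,0],[0,0,0],[0,0,0],[0,0,0],[0,0,0]]}' 
python3 - <<'E'
from h import *
cv2.imwrite("pics/w7.png",camera("wrist")[:,:,::-1])
E
```

```text
time_s: 9.67
ee_pos: [0.5471, -0.0602, 0.1367]
eef_rot: [-1.573, 0.001, 1.459]
force: [1.0, -0.1, -0.5]
grip_width: 0.0137
```

View pics/w7.png

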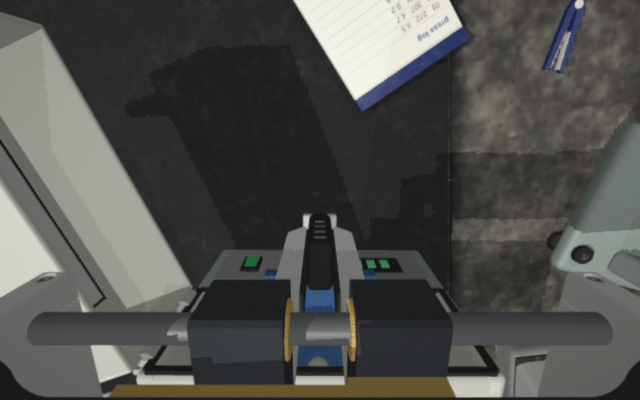

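The grip is held between the fingers at (319,260), the blue plate has moved out with it, and the ball shows near (318,362). Drawing on.

```bash
python3 -m pendant '{"translation":[[0,0,0.003],[0,0,0.009],[0,0,0.018],[0,0,0.030],[0,0,0.043],[0,0,0.056],[0,0,0.069],[0,0,0.082]],"rot":[[0,0,0],[0,0,0],[0,0,0],[0,0,0],[0,0,0],[0,0,0],[0,0,0],[0,0,0]]}' 
python3 -m pendant '{"translation":[[0,0,0.014],[0,0,0.028],[0,0,0.042],[0,0,0.056],[0,0,0.070],[0,0,0.084],[0,0,0.098],[0,0,0.112]],"rot":[[0,0,0],[0,0,0],[0,0,0],[0,0,0],[0,0,0],[0,0,0],[0,0,0],[0,0,0]]}' 
python3 -m pendant '{"translation":[[0,0,0.013],[0,0,0.025],[0,0,0.035],[0,0,0.043],[0,0,0.048],[0,0,0.050],[0,0,0.050],[0,0,0.050]],"rot":[[0,0,0],[0,0,0],[0,0,0],[0,0,0],[0,0,0],[0,0,0],[0,0,0],[0,0,0]]}' 
python3 - <<'E'
from h import *
cv2.imwrite("pics/w8.png",camera("wrist")[:,:,::-1])
cv2.imwrite("pics/t8.png",cv2.resize(camera("top")[120:300,220:460,::-1],None,fx=3.3,fy=3.3,interpolation=2))
E
```

```text
time_s: 10.38
ee_pos: [0.5053, -0.0555, 0.1366]
eef_rot: [-1.573, 0.001, 1.459]
force: [1.0, -0.4, -0.2]
grip_width: 0.0138
time_s: 11.05
ee_pos: [0.4488, -0.0491, 0.1364]
eef_rot: [-1.572, 0.001, 1.459]
force: [-0.7, -0.7, -0.4]
grip_width: 0.0138
time_s: 11.72
ee_pos: [0.4241, -0.0464, 0.1364]
eef_rot: [-1.573, 0.001, 1.459]
force: [-0.6, 0.3, -2.0]
grip_width: 0.0134
```

View pics/w8.png

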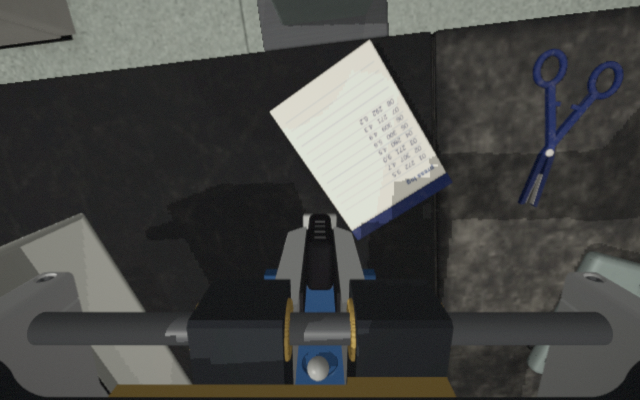

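View pics/t8.png

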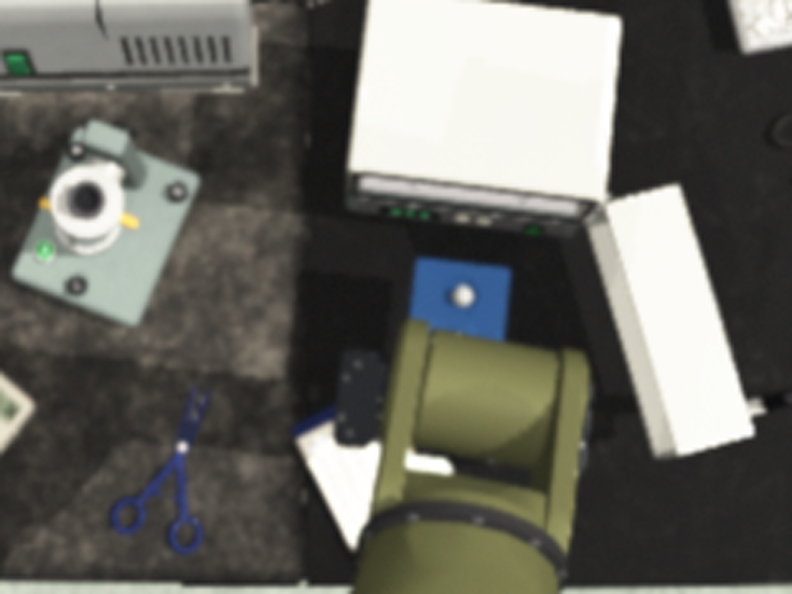

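The tray is out, and the ball sits at (463,295) in the zoomed top view, at the pocket's place on the plate. Lifting.

```bash
python3 -m pendant '{"translation":[[0,-0.003,0],[0,-0.010,0],[0,-0.021,0],[0,-0.035,0],[0,-0.050,0],[0,-0.066,0],[0,-0.082,0],[0,-0.098,0]],"rot":[[0,0,0],[0,0,0],[0,0,0],[0,0,0],[0,0,0],[0,0,0],[0,0,0],[0,0,0]]}' 
python3 -m pendant '{"translation":[[0,-0.016,0],[0,-0.032,0],[0,-0.048,0],[0,-0.064,0],[0,-0.08,0],[0,-0.093,0],[0,-0.104,0],[0,-0.112,0]],"rot":[[0,0,0],[0,0,0],[0,0,0],[0,0,0],[0,0,0],[0,0,0],[0,0,0],[0,0,0]]}' 
python3 -m pendant '{"translation":[[0,-0.006,0],[0,-0.011,0],[0,-0.014,0],[0,-0.015,0],[0,-0.015,0],[0,-0.015,0]],"rot":[[0,0,0],[0,0,0],[0,0,0],[0,0,0],[0,0,0],[0,0,0]]}' 
python3 - <<'E'
from h import *
from scipy.spatial.transform import Rotation as Ro
o=get_obs();print(o["moment"],o["qpos"])
R=Ro.from_euler("xyz",[-np.pi/2,0,np.radians(83.6)]).as_matrix()
print(rel([.4186,.2435,.25],R,o))
im=camera("side"); cv2.imwrite("pics/s9.png",cv2.resize(im[60:260,180:420,::-1],None,fx=3,fy=3,interpolation=2))
cv2.imwrite("pics/w9.png",camera("wrist")[:,:,::-1])
E
```

```text
time_s: 12.48
ee_pos: [0.4241, -0.0463, 0.1864]
eef_rot: [-1.573, 0.001, 1.459]
force: [0.6, -0.4, -1.3]
grip_width: 0.0134
time_s: 13.15
ee_pos: [0.4241, -0.0463, 0.2431]
eef_rot: [-1.573, 0.001, 1.459]
force: [-0.6, 0.1, -2.2]
grip_width: 0.0138
time_s: 13.65
ee_pos: [0.424, -0.0463, 0.2503]
eef_rot: [-1.573, 0.001, 1.459]
force: [0.2, -0.4, -1.1]
grip_width: 0.0137
[ 0.0270647   0.16057242 -0.01893375] [-1.94388635e-01 -3.51359971e-03  1.80799552e+00 -4.29597376e-04
  1.33488580e+00 -1.65356964e+00]
(array([5.748e-01, 2.000e-04, 7.520e-02]), array([ 0.0014,  0.0001, -0.0004]))
```

View pics/s9.png

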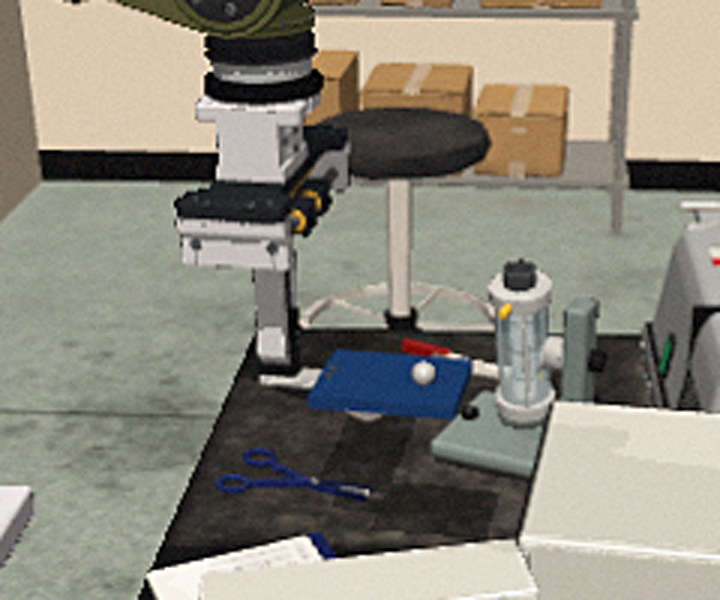

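View pics/w9.png

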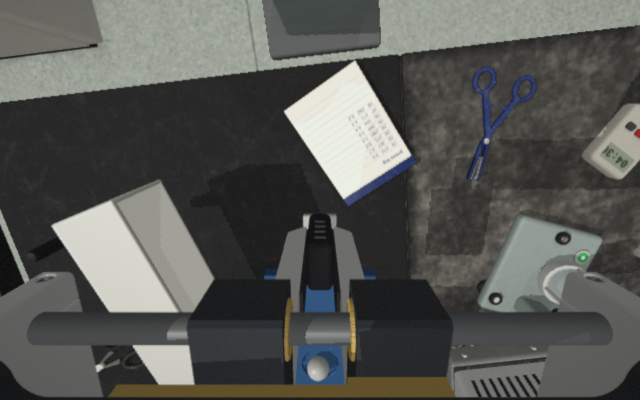

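```bash
python3 - <<'E'
from h import *
o=get_obs(); g=o["ee_pos"]; c,s=np.cos(np.radians(-6.4)),np.sin(np.radians(-6.4))
u=np.array([c,s,0]);v=np.array([-s,c,0]);w=np.array([0,0,1])
for n,x,y,z in [("near front top",.03,-.038,-.0277),("near far top",.13,-.038,-.0277),("far far top",.13,.038,-.0277),("far front top",.03,.038,-.0277),("ball",.104,0,-.022)]:
    p=proj("side",g+u*x+v*y+w*z)[0]; print(n,((p-[180,60]+.5)*3-.5).round(0))
E
```

```text
near front top [308. 396.]
near far top [455. 408.]
far far top [473. 359.]
far front top [335. 349.]
ball [427. 372.]
```

The wrist view still shows the ball at (318,368), and the plate corners in the side view match a level tray to within about 2 px. Carrying sideways.

```bash
python3 -m pendant '{"translation":[[0.003,0,0],[0.010,0,0.001],[0.021,0,0.003],[0.036,0,0.005],[0.054,0,0.007],[0.074,0,0.010],[0.095,0,0.012],[0.117,0,0.015]],"rot":[[0,0,0],[0,0,0],[0,0,0],[0,0,0],[0,0,0],[0,0,0],[0,0,0],[0,0,0]]}' 
python3 -m pendant '{"translation":[[0.022,0,0.003],[0.044,0,0.006],[0.066,0,0.009],[0.088,0,0.012],[0.110,0,0.015],[0.132,0,0.018],[0.154,0,0.021],[0.176,0,0.024]],"rot":[[0,0,0],[0,0,0],[0,0,0],[0,0,0],[0,0,0],[0,0,0],[0,0,0],[0,0,0]]}' 
python3 -m pendant '{"translation":[[0.021,0,0.003],[0.042,0,0.006],[0.062,0,0.009],[0.081,0,0.012],[0.099,0,0.015],[0.115,0,0.018],[0.129,0,0.020],[0.141,0,0.022]],"rot":[[0,0,0],[0,0,0],[0,0,0],[0,0,0],[0,0,0],[0,0,0],[0,0,0],[0,0,0]]}' 
python3 - <<'E'
from h import *
from scipy.spatial.transform import Rotation as Ro
o=get_obs()
R=Ro.from_euler("xyz",[-np.pi/2,0,np.radians(83.6)]).as_matrix()
print(rel([.4186,.2435,.25],R,o))
im=camera("top"); cv2.imwrite("pics/t10.png",cv2.resize(im[120:300,180:400,::-1],None,fx=3.3,fy=3.3,interpolation=2))
E
```

```text
time_s: 14.42
ee_pos: [0.423, 0.014, 0.2503]
eef_rot: [-1.573, 0.001, 1.46]
force: [-0.1, 0.4, -1.9]
grip_width: 0.0136
time_s: 15.08
ee_pos: [0.4206, 0.1042, 0.2503]
eef_rot: [-1.573, 0.0, 1.46]
force: [0.4, 0.7, -1.0]
grip_width: 0.0137
time_s: 15.75
ee_pos: [0.4174, 0.1762, 0.2502]
eef_rot: [-1.573, 0.0, 1.46]
force: [-0.2, -0.4, -2.1]
grip_width: 0.0135
(array([0.1341, 0.0003, 0.0124]), array([ 0.0015,  0.0007, -0.0003]))
```

View pics/t10.png

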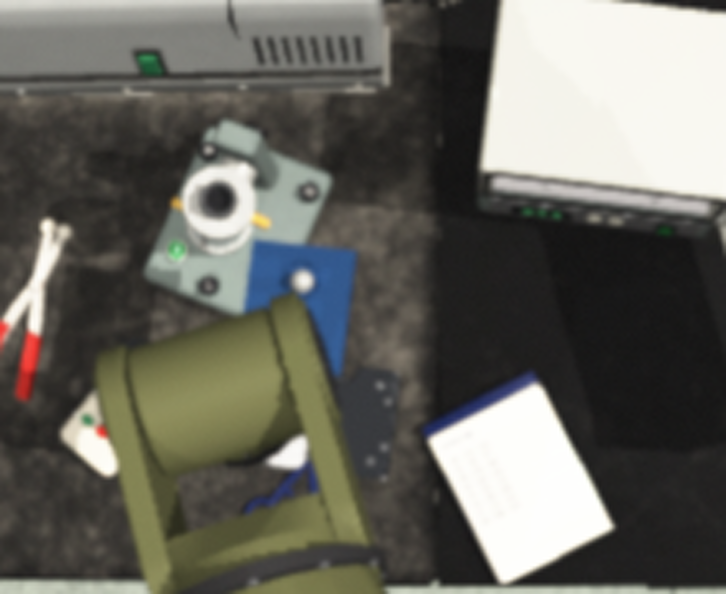

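The ball is still central in its pocket at (303,280) in the zoom, with the mouth at (218,201). Last stretch.

```bash
python3 -m pendant '{"translation":[[0.012,0,0.002],[0.030,0,0.004],[0.050,0,0.006],[0.070,0,0.008],[0.089,0,0.009],[0.105,0,0.010],[0.117,0,0.011],[0.126,0,0.012]],"rot":[[0,0,0],[0,0,0],[0,0,0],[0,0,0],[0,0,0],[0,0,0],[0,0,0],[0,0,0]]}' 
python3 -m pendant '{"translation":[[0.003,0,0],[0.006,0,0],[0.007,0,0],[0.007,0,0],[0.007,0,0],[0.007,0,0],[0.007,0,0],[0.007,0,0]],"rot":[[0,0,0],[0,0,0],[0,0,0],[0,0,0],[0,0,0],[0,0,0],[0,0,0],[0,0,0]]}' 
python3 - <<'E'
from h import *
o=get_obs();print(o["joint_vel"].round(3))
im=camera("top"); cv2.imwrite("pics/t11.png",cv2.resize(im[140:240,200:330,::-1],None,fx=6,fy=6,interpolation=2))
im=camera("side"); cv2.imwrite("pics/s11.png",cv2.resize(im[100:240,270:430,::-1],None,fx=4.2,fy=4.2,interpolation=2))
E
```

```text
time_s: 16.47
ee_pos: [0.4183, 0.2408, 0.25]
eef_rot: [-1.573, 0.0, 1.461]
force: [0.8, 0.3, -1.9]
grip_width: 0.0137
time_s: 17.13
ee_pos: [0.4187, 0.2441, 0.2501]
eef_rot: [-1.573, 0.0, 1.461]
force: [0.4, 0.0, -2.2]
grip_width: 0.014
[ 0.002  0.001  0.    -0.     0.002 -0.   ]
```

View pics/t11.png

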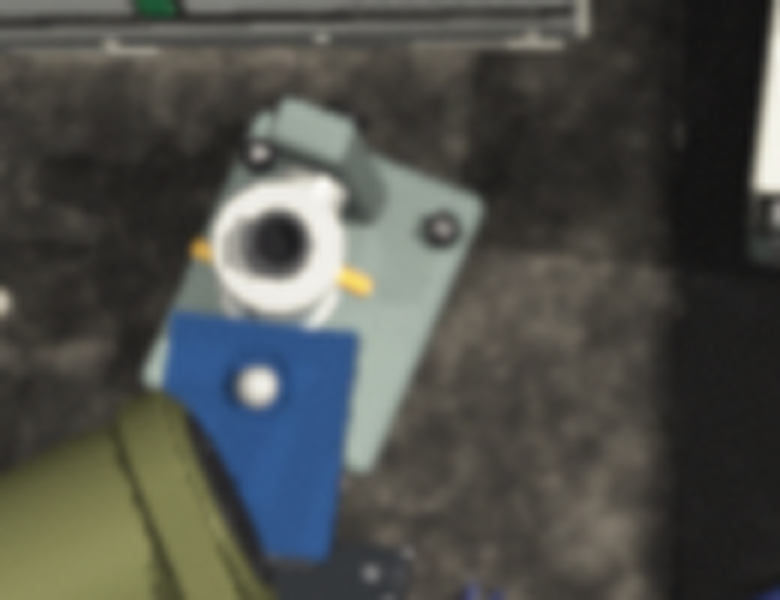

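View pics/s11.png

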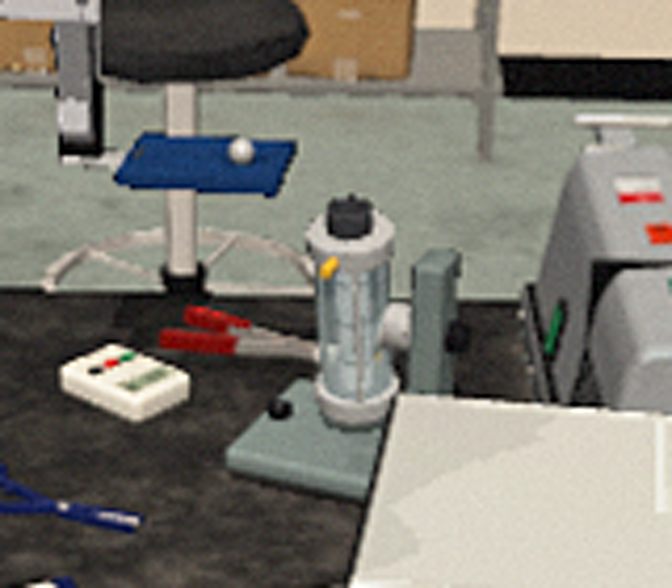

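```bash
python3 - <<'E'
from h import *
f=lambda u,v:(200+(u+.5)/6-.5,140+(v+.5)/6-.5)
s=lambda u,v:(270+(u+.5)/4.2-.5,100+(v+.5)/4.2-.5)
b,e=two("top",f(258,385),"side",s(241,151)); m,em=two("top",f(277,243),"side",s(349,204))
print(b,e,m,em, np.hypot(*(b-m)[:2]), b[2]-m[2])
m2=onz("top",f(277,243),.193); b2=onz("top",f(258,385),.23);print(m2,b2,np.hypot(*(b2-m2)[:2]))
E
```

```text
[0.51936587 0.23081559 0.22837189] 0.00021857983497981654 [0.58538343 0.23082545 0.19477931] 0.002346498252906526 0.06601756301771591 0.03359257543602842
[0.58455855 0.23097104 0.193     ] [0.51922638 0.23055456 0.23      ] 0.06533349734847277
```

```bash
python3 - <<'E'
from h import *
print(hand_in())
o=get_obs();print(o["time_s"],o["ee_pos"],o["grip_width"])
E
```

```text
the job is handed in; nothing more can be done
None
the job is handed in; nothing more can be done
```

I swung the cabinet door open by its post to about 1.9 rad. Then I drew the tray straight out by its grip, lifted it and carried it level to the viscometer. I handed the job in at about 17 s, still holding the tray; the hand-in reports no verdict.

**Position at hand-in:** two camera views put the ball 66 mm beside the mouth and about 34 mm above it, which is inside the limits.
- The ball sat in its pocket in the last top and side pictures.
- The fingers held the grip at 14 mm opening, the arm was motionless, and the plate cleared the viscometer.
- The tray showed as level in the side view after lifting, to about 2 px. I didn't repeat that check at the final pose, but the tool's tilt stayed the same.

**Small disagreements, none of which mattered:**
- The first post estimate from the side view and the top view differed by about 13 mm. A wrist view settled it.
- The arm first settled 2 to 4 mm off at the tray grip. I corrected that before closing the fingers.
- The ball measured about 3 mm from the pocket position worked out from the arm's pose, within the 12 mm allowed.

The forces reported after each move stayed below about 19 N. I did not measure the timer, forceps or pad again at the end; no contact with them showed in the pictures.

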